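# Release the ratchet bottle clamp and put the bottle in its tray

## Robot

A 6-joint arm with a two-finger parallel gripper is mounted at the origin on a cart in front of the work surface, level with it; the furniture and walls round the work are solid. World frame = base frame: x ahead of the robot, y to its left, z up, the work surface at z = 0. Lengths are in m, angles in rad, forces in N, time in s.
With the tool pointing down it reaches from about 0.3 to 0.75 m from the base axis. Payload 8.5 kg.
Tool frame: the origin (TCP) lies on the centre line of the jaws, within the pads' length; the fingertips stand 19 mm ahead of it and the grasp point (between the pads) is the TCP (r.tips_ahead is the distance from the TCP to the fingertips, in m); z points along the fingers, y is the line along which they close (so a half turn about z gives the same grasp; the last joint's range is limited). The gripper opens to 85 mm and grips with 20 to 120 N. Pads are 22 mm wide; open, the fingers measure 114 mm over their backs; the gripper's body (76 mm by 85 mm) begins 54 mm behind the grasp point. The pads swing forward as they close: fully open they stand 13 mm farther back than shut.
Start: joints at [-1.356, 0.381, 1.297, -0, 1.464, -0.215], TCP at [0.229, -0.5, 0.25] pointing down, gripper open.
Joint ranges: [-3.11, 3.11], [-0.89, 2.33], [0.22, 2.48], [-1.42, 4.56], [0.17, 2.85], [-2.88, 2.88]. Speed limits (rad/s): [2.39, 2.39, 3.14, 3.14, 3.14, 3.14].

## Interface

Orientations are given as a unit quaternion [w, x, y, z].
In Python, from rig import status, vision, finish_job, r gives the robot as it stands.
- The arm moves only by the tool carry_out, never from a script. Its argument "moves" is a list of rows, each a list of 7 numbers: the opening, from 0 (shut) to 1 (fully open), then the shift along the tool's x, y, z in units of 25 mm (1.0 is 25 mm), then the turn, a rotation vector about the tool's x, y, z in degrees. In form: [[jaw, x, y, z, ax, ay, az], ...]. A call has 1 to 20 rows; each row shifts and turns the commanded pose from where the row before left it, along the tool's axes as they then stand; what a row does not reach is not made up. A row lasts 1/12 s, in which the tool goes at most 41.7 mm and 7.16 degrees, less where a joint would pass 70% of its speed; a pose out of reach is approached as far as the arm can. A call is refused whole if a number of a shift passes 1 or a number of a turn 7.16, either way. A call with a gripper value outside its range is refused whole. The fingers move at their own pace and stop on an object; the grip force is fixed at half the most. Time passes only in rows, so rows that do not move let the fingers close. It gives the time, the measured TCP pose, the force, the opening and the grip force at its end, in the units of the state.
- status.get_obs(): the state, without advancing time (a new reading comes with each control period).
- vision.get_image(name): name is "scene" or "side" or "wrist"; returns (picture, depth): 384x512x3 uint8, red, green, blue; 384x512 float32, m along the optical axis (not along the pixel's ray), 0 where there is no reading.
- vision.camera_model(name): a dict with "fx", "fy", "cx", "cy" (pixels), "R" (3x3) and "t" (3): a world point X has camera coordinates R X + t; the wrist camera has in their place "T_tool_cam" (4x4, takes a point from camera to tool coordinates, whose origin is the TCP and whose axes are the flange's). Camera axes: x right, y down, z forward; pixel columns grow to the right and rows downward; lengths in m; the calibration is good to about 2 mm. The wrist camera is an equidistant fisheye: a pixel r from the principal point sees the ray r / f radians off the axis. A picture is of the moment at which its call begins: read the wrist's pose just before it. camera_model takes no time and is no camera call.
- finish_job(): hands the job in; it is judged then, once.
Trained networks look in the newest picture that a camera, given by its name, has taken for a name from the list of things; names that differ only in an ending like _2 or _b are one class to them, and where a whole thing is asked for, a point or a joint stands for the part that bears it (a point fixed in the world has none). Each returns a list of dicts, best first, with "conf" (0 to 1); they miss things now and then, are a little off and sometimes report something else, mostly with a low value. They report only what shows in the picture. A call takes as long as a camera call. They do not tell look-alikes from the thing itself.
- vision.look_for(camera, label): "position" ([column, row] in pixels, amid what is visible of it).
- vision.place_of(camera, label): "position" ([column, row] in pixels: a listed point, or the origin of a listed thing).
The state is a dict: "time_s": time; "q": joint angles; "dq": joint speeds; "joint_efforts": joint torques, N m; "position": TCP position; "eef_rot": TCP orientation; "contact_force": force on the tool from outside, world axes, zero at the start; "torque": the same for the moment, N m; "gripper_width": opening from 0.0 (shut) to 1.0 (fully open); "grasp_force": force on a finger pad.
Only numpy, scipy, OpenCV 4.12 (cv2) and the standard library are available. Lean on these libraries where they do the work, as an engineer would, in place of code of your own. Each camera call takes 0.05 s, during which the arm holds its last target. There are 200 camera calls.

## Task

The amber bottle is held in the ratchet clamp. Lift the sprung pawl off the ratchet wheel by its finger tab and keep it lifted until the moving jaw has backed off all the way to its stop, then let the pawl spring back down onto the wheel. Then take the freed bottle out and stand it upright on the floor of the low tray, without dropping it and without pushing or tipping the bottle that already stands there.

Things in the scene. Friction and masses are not known exactly. Their poses are not given: they have to be found in the camera images.
- clamp: Fixed ratchet bottle clamp on an aluminium plate 90 (x) x 270 (y) x 10 mm. Origin: centre of its underside, z up. Along y: fixed V jaw at -y (top 55 mm above the bench), bottle axis at -75 mm, moving jaw block 66 mm wide (top 51) with sprung rubber pad, pawl posts at +25 (top 86), ratchet wheel 62 mm across at +65 (axle along x, 46 up), driven by the jaw's rack, the pawl over it.
- jaw (a joint): Travel of the moving jaw along the clamp's +y: 0 m = clamped on the bottle, 0.0353 = backed off at its stop. While the pawl is off the wheel a spring (5 to 7 N) drives it back by itself against a damper, about 2 s for the full way. If the pawl drops early it catches the next tooth (one per 6 mm) and the jaw stops there; lift again and it goes on.
- pawl (a joint): Angle of the pawl about its pivot: 0 rad = down, nose in the wheel's teeth; grows as the tab is lifted; the nose is clear of the teeth from about 0.15 rad; end stop at 0.6 rad. A spring pushes it down (2 to 5 N at the tab) and returns it when it is let go.
- pawl_pivot (a point): Pivot of the pawl: a pin along the clamp's x axis, at x = 0, y = +25 mm, 77 mm above the clamp's underside. Axes as the clamp's.
- pawl_tab (a point): Grip point of the pawl's finger tab, an upright dark steel plate 10 (clamp's x) x 22 (y) x 34 mm high at the pawl's free end beyond the wheel: mid-thickness, 13 mm below its top edge, 22 above the underside of the pawl's arm. Pawl down: 88 mm along the clamp's +y from the pivot and 24 mm above it; lifted, it moves on an arc about the pivot. Pinch from above, fingers closing along the clamp's x.
- bottle: The clamped amber glass reagent bottle with white screw cap: round, 50 mm diameter up to 86 mm, cap 31 mm diameter from 86 to 105 mm, 0.1 to 0.22 kg. Origin: centre of its underside; z is its axis, up. It stands on the clamp's plate, 10 mm above the bench; its body shows from 45 mm up above the jaws.
- tray: Low grey plastic tray, fixed, outside 140 (x) x 220 (y) x 22 mm (z), walls and floor 4 mm. Origin: centre of its underside; z up. The other bottle stands somewhere in the -y half; the +y half is free.
- other_bottle: The white reagent bottle with white screw cap already standing in the tray, 50 mm diameter, 100 mm high. Origin: centre of its underside; z is its axis, up. Stays where it is.
Not all that is in view belongs to the job. Leave any blue look-alike of the bottle alone.

How it is judged:
On the way:
1. the moving jaw is backed off to its stop while the amber bottle still stands in the clamp (value of joint jaw above 0.034 m and distance of bottle from where it was at the start of the episode below 0.02 m and angle between bottle's own z axis and vertical below 0.2 rad), for 0.2 s.
At the end, for the whole second after the job is handed in: The jaw is at its stop (travel over 34 mm), the pawl down (below 0.1 rad), the amber bottle at rest and upright (0.08 rad) on the tray's floor (base under 8 mm above the tray's underside, axis 25 mm inside the walls), the white bottle upright (0.08 rad) within 20 mm of its place (value of joint jaw above 0.034 m and value of joint pawl below 0.1 rad and x of bottle in the frame of tray between -0.045 and 0.045 m and y of bottle in the frame of tray between -0.085 and 0.085 m and z of bottle in the frame of tray below 0.008 m and angle between each of bottle, other_bottle's own z axis and vertical below 0.08 rad and linear speed of bottle below 0.02 m/s and distance of other_bottle from where it was at the start of the episode below 0.02 m); the robot touches nothing.
It fails at once if the amber bottle is pulled from its place (over 20 mm) before the jaw has backed off (value of joint jaw below 0.033 m and distance of bottle from where it was at the start of the episode above 0.02 m).
It fails at once if the amber bottle is dropped (falls free by more than about 25 mm) (contact force between the fingers and bottle below 0.3 N and linear speed of bottle above 0.7 m/s).
It fails at once if the white bottle is tipped or pushed more than 20 mm (angle between other_bottle's own z axis and vertical above 0.3 rad or distance of other_bottle from where it was at the start of the episode above 0.02 m).
It also fails if it takes over 51 s, if anything falls off the work surface, if the arm or the gripper's body presses on something with over 40 N, if the wrist force passes 120 N, or if a joint passes its speed limit or range.

## Working session

There is one attempt and no reset: what is moved stays moved. The work goes in short steps, Python scripts to look and compute and a tool call to move; the robot and the scene stay as the last step left them, time stands still between calls to the robot, and variables do not carry over. Pictures are saved under pics/ and viewed, at most 10 in all, crops included, and the job is handed in when it is done.

Besides the shell and the picture viewer there is one more tool, called after "Emit:" by a JSON object that holds its "op" and its "data". carry_out: Moves the arm, as the interface text tells. Its arguments: {"type":"object","properties":{"moves":{"type":"array"}},"required":["moves"]}

```bash
mkdir -p pics; ls
cat > h.py <<'E'
import numpy as np, cv2
from rig import status, vision, finish_job, r
def ray(cam,uv):
    m=vision.camera_model(cam); R=np.array(m["R"]);t=np.array(m["t"])
    d=np.array([(uv[0]-m["cx"])/m["fx"],(uv[1]-m["cy"])/m["fy"],1.]); return -R.T@t, R.T@d
def atz(cam,uv,z):
    o,d=ray(cam,uv); return o+d*(z-o[2])/d[2]
def cloud(cam,dep):
    m=vision.camera_model(cam); R=np.array(m["R"]);t=np.array(m["t"])
    v,u=np.mgrid[:dep.shape[0],:dep.shape[1]]
    p=np.stack([(u-m["cx"])/m["fx"]*dep,(v-m["cy"])/m["fy"]*dep,dep],-1)
    return (p-t)@R
E
python3 - <<'E'
from h import *
ims=[]
for c in ("scene","side"):
    im,d=vision.get_image(c); cv2.imwrite(f"pics/{c}0.png",im[:,:,::-1]); np.savez(f"{c}0.npz",im=im,d=d)
    P=cloud(c,d)
    print(c,-np.array(vision.camera_model(c)["R"]).T@vision.camera_model(c)["t"])
    for l in ("clamp","pawl_tab","pawl_pivot","bottle","tray","other_bottle"):
        for k in vision.place_of(c,l)[:3]:
            u=np.round(k["position"]).astype(int); 
            print(l,np.round(k["conf"],2),u, P[u[1],u[0]].round(3) if 0<=u[0]<512 and 0<=u[1]<384 else "")
print(status.get_obs())
E
```

```text
pics
scene [-0.3700473   0.46446279  0.7566777 ]
clamp 0.76 [200 246] [0.494 0.156 0.013]
pawl_tab 0.61 [152 231] [0.483 0.268 0.109]
pawl_pivot 0.76 [184 223] [0.504 0.186 0.087]
bottle 0.79 [213 284] [0.345 0.188 0.027]
bottle 0.73 [197 210] [0.639 0.102 0.013]
bottle 0.59 [220 230] [0.515 0.091 0.023]
tray 0.73 [336 202] [ 0.203 -0.013  0.257]
other_bottle 0.8 [347 194] [ 0.504 -0.3    0.01 ]
side [0.57853476 1.1928508  0.90729973]
clamp 0.68 [253 245] [0.518 0.219 0.057]
clamp 0.38 [243 224] [0.541 0.122 0.051]
pawl_tab 0.47 [263 242] [0.495 0.266 0.107]
pawl_pivot 0.63 [255 230] [0.512 0.194 0.088]
bottle 0.85 [206 231] [0.646 0.116 0.023]
bottle 0.74 [305 252] [0.374 0.206 0.017]
bottle 0.71 [247 226] [0.53  0.132 0.052]
tray 0.67 [252 170] [ 0.499 -0.236  0.004]
other_bottle 0.55 [245 161] [ 0.521 -0.289  0.01 ]
{'time_s': 0.7, 'q': array([-1.35631516e+00,  3.80606753e-01,  1.29740658e+00,  6.95891153e-06,
        1.46363636e+00, -2.15304997e-01]), 'dq': array([-1.12556383e-03,  7.89863485e-04, -9.41450739e-04, -7.94086961e-05,
        6.98891029e-04, -1.13308141e-03]), 'joint_efforts': array([ 1.08610726e-03, -4.48247731e+01, -2.31437302e+01, -8.96507436e-05,
        5.31210644e-04,  2.45672061e-05]), 'position': array([ 0.22916296, -0.49995411,  0.25031655]), 'eef_rot': array([-2.85166624e-05,  9.76999278e-01,  2.13242606e-01,  3.47123327e-06]), 'contact_force': array([0.48633935, 0.06410689, 0.13297388]), 'torque': array([ 0.01380959, -0.00164524, -0.01984565]), 'grasp_force': 0.0, 'gripper_width': 1.0019735318462986}
```

Run:
```python
from h import *
a=cv2.imread("pics/scene0.png")[150:340,100:420]; b=cv2.imread("pics/side0.png")[130:290,170:350]
cv2.imwrite("pics/both.png",np.vstack([cv2.resize(a,(500,297),interpolation=2),cv2.resize(b[:,:],(500,300)[:2] if 0 else (338,300),interpolation=2).copy() if 0 else cv2.resize(cv2.copyMakeBorder(b,0,0,0,87,0),(500,300),interpolation=2)]))
```

```text
(no output)
```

View pics/both.png

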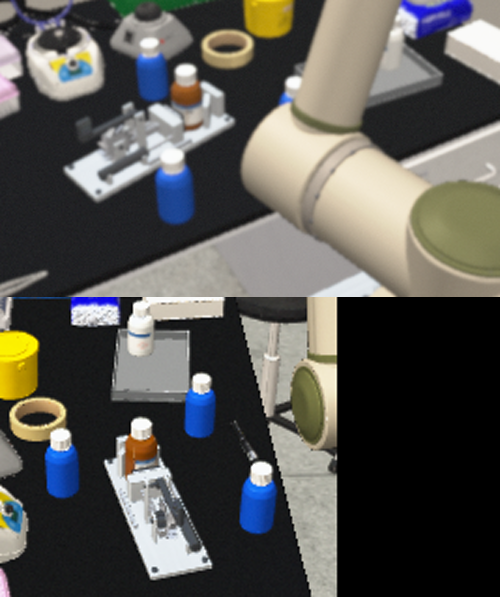

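View pics/scene0.png

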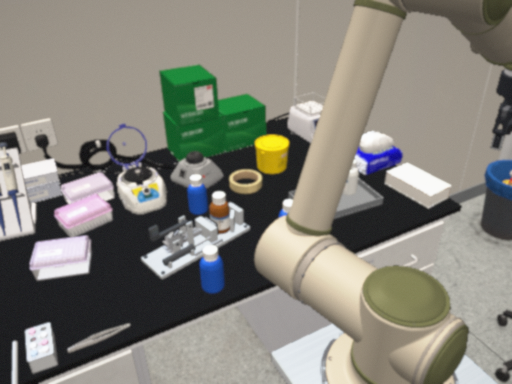

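The scene shows the amber bottle at (220,212), in the clamp. The look-alikes are blue bottles at (197,195), (211,270) and (287,207), so amber is the target. The tab is the dark plate at (153,231). Next I'll fit the clamp and tray poses.

Run:
```python
from h import *
D={c:np.load(f"{c}0.npz") for c in ("scene","side")}
for c in D:
    P=cloud(c,D[c]["d"]); im=D[c]["im"].astype(int)
    print(c)
    # plate
    m=(abs(P[...,2]-.010)<.005)&(im.min(-1)>110)&(P[...,0]>.38)&(P[...,0]<.62)&(P[...,1]>.02)&(P[...,1]<.36)
    n,l,s,_=cv2.connectedComponentsWithStats(m.astype(np.uint8)); 
    q=P[m]; rc=cv2.minAreaRect((q[:,:2]*1000).astype(np.float32)); print("plate",m.sum(),rc, q[:,2].mean())
    # amber
    a=(im[...,0]-im[...,2]>50)&(im[...,0]>90)&(im[...,1]<110)&(abs(P[...,0]-.52)<.08)&(abs(P[...,1]-.1)<.08)
    q=P[a]; print("amber",a.sum(),q.mean(0) if len(q) else "",q.min(0),q.max(0))
    # caps: white, high z
    for n,x,y,z in (("cap",.525,.105,.1147),("ocap",.51,-.29,.104)):
        k=(im.min(-1)>130)&(abs(P[...,2]-z)<.004)&(abs(P[...,0]-x)<.06)&(abs(P[...,1]-y)<.06); q=P[k]
        if k.sum()>3: print(n,k.sum(),q.mean(0), (q.max(0)+q.min(0))/2)
    # tab
    t=(P[...,2]>.092)&(P[...,2]<.12)&(abs(P[...,0]-.49)<.05)&(abs(P[...,1]-.27)<.04); q=P[t]; print("tab",t.sum(),q.mean(0),q.min(0),q.max(0))
    # tray
    t=(P[...,2]>.001)&(P[...,2]<.026)&(abs(P[...,0]-.5)<.13)&(P[...,1]<-.08)&(P[...,1]>-.42)&(im.min(-1)>60); q=P[t]
    if len(q)>10: print("tray",cv2.minAreaRect((q[:,:2]*1000).astype(np.float32)))
# triangulate networks
def tri(l,g):
    A=np.zeros((3,3));b=np.zeros(3)
    for c in D:
        u=min((k["position"] for k in vision.place_of(c,l)), key=lambda u:np.linalg.norm(atz(c,u,g[2])[:2]-g[:2]))
        o,d=ray(c,u);d/=np.linalg.norm(d);M=np.eye(3)-np.outer(d,d);A+=M;b+=M@o; print(l,c,np.round(u,1),atz(c,u,g[2]).round(4))
    print("  tri",np.linalg.solve(A,b).round(4))
for l,g in (("clamp",(.5,.18,0)),("pawl_tab",(.49,.267,.101)),("pawl_pivot",(.5,.19,.077)),("bottle",(.52,.1,.01)),("other_bottle",(.51,-.29,.004)),("tray",(.5,-.24,0))): tri(l,np.array(g))
```

```text
scene
plate 1183 ((514.9895629882812, 156.7406005859375), (92.67449188232422, 266.6314392089844), 13.559045791625977) 0.010680230201358316
amber 215 [0.51923836 0.08833798 0.07668202] [0.50681181 0.06371522 0.01543972] [0.54703013 0.10580148 0.09365147]
cap 87 [0.53198568 0.08208007 0.11556916] [0.53357676 0.07984151 0.1149009 ]
ocap 16 [ 0.50976695 -0.31966422  0.10430547] [ 0.51073036 -0.31923606  0.1040317 ]
tab 98 [0.48604163 0.26384342 0.10633392] [0.47984413 0.25279335 0.09258742] [0.4956044  0.27432843 0.11719278]
tray ((524.0762329101562, -277.8226623535156), (233.5110626220703, 310.98419189453125), 14.834446907043457)
side
plate 926 ((517.1590576171875, 156.84982299804688), (89.90293884277344, 275.45672607421875), 13.995695114135742) 0.0105064444904674
amber 206 [0.53957494 0.09823224 0.07529173] [0.51168999 0.07350988 0.02360001] [0.55750139 0.1128395  0.09533493]
cap 65 [0.53433106 0.08567909 0.11500246] [0.53455206 0.08464169 0.11446363]
ocap 35 [ 0.52085817 -0.31090812  0.1048112 ] [ 0.5212732  -0.31278938  0.1047885 ]
tab 60 [0.49000023 0.26947355 0.10682897] [0.4824254
[... 273 characters left out ...]
.5123  0.1497 -0.0029]
pawl_tab scene [152.4 231.4] [0.4924 0.2649 0.101 ]
pawl_tab side [263.4 241.9] [0.4937 0.2583 0.101 ]
  tri [0.4932 0.2635 0.1026]
pawl_pivot scene [184.4 223. ] [0.5173 0.1804 0.077 ]
pawl_pivot side [254.7 230.4] [0.5116 0.1828 0.077 ]
  tri [0.5122 0.1829 0.0792]
bottle scene [219.6 229.9] [0.532  0.0849 0.01  ]
bottle side [246.9 225.6] [0.528  0.0785 0.01  ]
  tri [0.5279 0.0861 0.0146]
other_bottle scene [347.4 193.9] [ 0.5099 -0.3075  0.004 ]
other_bottle side [245.1 160.9] [ 0.5205 -0.2988  0.004 ]
  tri [ 0.52   -0.3162 -0.0055]
tray scene [335.8 202.4] [ 0.4962 -0.2567  0.    ]
tray side [252.1 169.6] [ 0.4976 -0.2461  0.    ]
  tri [ 0.4978 -0.2573 -0.0041]
```

Emit:
{"op": "carry_out", "data": {"moves": [[1, 0.93, -0.98, 0, 0, 0, 0], [1, 0.93, -0.98, 0, 0, 0, 0], [1, 0.93, -0.98, 0, 0, 0, 0], [1, 0.93, -0.98, 0, 0, 0, 0], [1, 0.93, -0.98, 0, 0, 0, 0], [1, 0.93, -0.98, 0, 0, 0, 0], [1, 0.93, -0.98, 0, 0, 0, 0], [1, 0.93, -0.98, 0, 0, 0, 0], [1, 0.93, -0.98, 0, 0, 0, 0], [1, 0.93, -0.98, 0, 0, 0, 0], [1, 0.93, -0.98, 0, 0, 0, 0], [1, 0.93, -0.98, 0, 0, 0, 0], [1, 0.93, -0.98, 0, 0, 0, 0], [1, 0.93, -0.98, 0, 0, 0, 0], [1, 0.93, -0.98, 0, 0, 0, 0], [1, 0.93, -0.98, 0, 0, 0, 0], [1, 0.93, -0.98, 0, 0, 0, 0], [1, 0.93, -0.98, 0, 0, 0, 0], [1, 0.93, -0.98, 0, 0, 0, 0], [1, 0.93, -0.98, 0, 0, 0, 0]]}}

```text
time_s: 2.97
position: [0.4479, 0.1411, 0.2504]
eef_rot: [0.0, 0.977, 0.213, 0.0]
contact_force: [0.6, -0.7, -0.2]
gripper_width: 0.998
grasp_force: 0.0
```

Emit:
{"op": "carry_out", "data": {"moves": [[1, 0.93, -0.98, 0, 0, 0, 0], [1, 0.93, -0.98, 0, 0, 0, 0], [1, 0.93, -0.98, 0, 0, 0, 0], [1, 0.93, -0.98, 0, 0, 0, 0], [0.6, 0, 0, 0.25, 0, 0, -6.6], [0.6, 0, 0, 0.25, 0, 0, -6.6], [0.6, 0, 0, 0.25, 0, 0, -6.6], [0.6, 0, 0, 0.25, 0, 0, -6.6], [0.6, 0, 0, 0.25, 0, 0, -6.6], [0.6, 0, 0, 0.25, 0, 0, -6.6], [0.6, 0, 0, 0.25, 0, 0, -6.6], [0.6, 0, 0, 0.25, 0, 0, -6.6], [0.6, 0, 0, 0.25, 0, 0, -6.6], [0.6, 0, 0, 0.25, 0, 0, -6.6], [0.6, 0, 0, 0.25, 0, 0, -6.6], [0.6, 0, 0, 0.25, 0, 0, -6.6], [0.6, 0, 0, 0, 0, 0, 0], [0.6, 0, 0, 0, 0, 0, 0]]}}

```text
time_s: 4.47
position: [0.4914, 0.2671, 0.1753]
eef_rot: [-0.0, 0.618, 0.786, -0.0]
contact_force: [-1.1, 0.2, 0.0]
gripper_width: 0.598
grasp_force: 0.0
```

```bash
cat >> h.py <<'E'
from scipy.spatial.transform import Rotation as Ro
def tool():
    o=status.get_obs(); q=o["eef_rot"]; return np.array(o["position"]),Ro.from_quat([q[1],q[2],q[3],q[0]]).as_matrix()
def wcloud(d,p,R):
    m=vision.camera_model("wrist"); v,u=np.mgrid[:d.shape[0],:d.shape[1]]
    x=(u-m["cx"])/m["fx"];y=(v-m["cy"])/m["fy"];th=np.hypot(x,y);s=np.where(th>1e-6,np.tan(np.minimum(th,1.5))/np.maximum(th,1e-6),1)
    X=np.stack([x*s*d,y*s*d,d,np.ones_like(d)],-1)@np.array(m["T_tool_cam"]).T
    return X[...,:3]@R.T+p
E
python3 - <<'E'
from h import *
p,R=tool(); im,d=vision.get_image("wrist"); P=wcloud(d,p,R); cv2.imwrite("pics/w1.png",im[:,:,::-1]); np.savez("w1.npz",im=im,d=d,P=P)
print(vision.camera_model("wrist"))
for l in ("pawl_tab","pawl_pivot","bottle","clamp"):
    for k in vision.place_of("wrist",l)[:2]:
        u=np.round(k["position"]).astype(int); print(l,k["conf"],u,P[u[1],u[0]].round(4))
t=(P[...,2]>.094)&(P[...,2]<.125)&(abs(P[...,0]-.49)<.04)&(abs(P[...,1]-.267)<.035)&(d>0); q=P[t]; print("tab",t.sum(),q.mean(0),q.min(0),q.max(0))
q=P[t&(P[...,2]>.11)]; print("top",len(q),q.mean(0),cv2.minAreaRect((q[:,:2]*1000).astype(np.float32)))
im,d=vision.get_image("scene"); cv2.imwrite("pics/scene1.png",im[:,:,::-1]);np.savez("scene1.npz",im=im,d=d)
for l in ("tray","other_bottle"):
    for k in vision.place_of("scene",l)[:2]: print(l,k["conf"],np.round(k["position"],1),atz("scene",k["position"],0.002).round(4))
P=cloud("scene",d); 
k=(im.min(-1)>130)&(abs(P[...,2]-.104)<.004)&(abs(P[...,0]-.52)<.06)&(abs(P[...,1]+.31)<.06); q=P[k]; print("ocap",len(q),(q.max(0)+q.min(0))/2)
E
```

```text
{'fx': 297.3186396354542, 'fy': 297.3186396354542, 'cx': 259.56102344596604, 'cy': 189.2486041411625, 'T_tool_cam': array([[-4.89594847e-05, -9.47262983e-01, -3.20457233e-01,
         8.13805368e-02],
       [ 9.99999844e-01,  1.31823827e-04, -5.42447761e-04,
         1.73767329e-04],
       [ 5.56084583e-04, -3.20457209e-01,  9.47262829e-01,
        -1.23639858e-01],
       [ 0.00000000e+00,  0.00000000e+00,  0.00000000e+00,
         1.00000000e+00]])}
pawl_tab 0.88 [258 211] [0.4896 0.2704 0.1148]
pawl_tab 0.6 [260 291] [0.4724 0.3462 0.2989]
pawl_pivot 0.8 [260 291] [0.4724 0.3462 0.2989]
bottle 0.68 [261 321] [0.5305 0.1124 0.0502]
bottle 0.58 [139 216] [0.3797 0.2022 0.0356]
clamp 0.56 [260 265] [0.5054 0.211  0.087 ]
tab 575 [0.4900311  0.26595121 0.11067127] [0.48341503 0.25240856 0.09400298] [0.49806087 0.27416197 0.11598157]
top 419 [0.49045529 0.26420941 0.11338156] ((490.5359191894531, 263.1297302246094), (11.160812377929688, 21.359594345092773), 14.030267715454102)
tray 0.58 [337.9 199.6] [ 0.5023 -0.2684  0.002 ]
other_bottle 0.77 [348.1 193.4] [ 0.5134 -0.3129  0.002 ]
ocap 62 [ 0.52062012 -0.3153493   0.10396438]
```

View pics/w1.png

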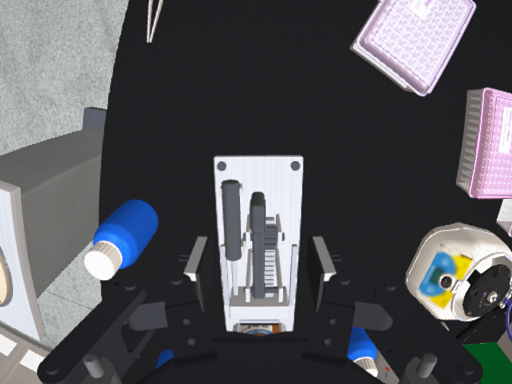

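View pics/scene1.png

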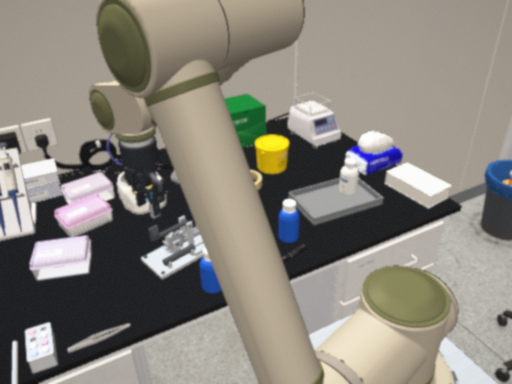

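The wrist picture shows the tab end at (258,205), centred between the fingers. A dark bar sits beside it at (231,220), so I'll check its height, and measure the tray at (336,200) in the scene picture.

Run:
```python
from h import *
w=np.load("w1.npz"); P=w["P"]; c=np.array([.4905,.2645]); a=np.radians(13.8); ux=np.array([np.cos(a),np.sin(a)]); uy=np.array([-ux[1],ux[0]])
B=np.array([.516,.157])
for v in (185,195,210,225,240,255): 
    for u in (224,231,237,245,258,270): 
        q=P[v,u]; print((v,u),((q[:2]-B)@ux*1000).round(),((q[:2]-B)@uy*1000).round(),(q[2]*1000).round(),end=" | ")
    print()
w=np.load("scene1.npz"); im=w["im"].astype(int); P=cloud("scene",w["d"])
t=(P[...,2]>.0015)&(P[...,2]<.028)&(abs(P[...,0]-.5)<.14)&(P[...,1]<-.1)&(P[...,1]>-.42)&(im.min(-1)>75)
n,l,s,ce=cv2.connectedComponentsWithStats(t.astype(np.uint8)); i=l[205,330] or 1+np.argmax(s[1:,4]); q=P[l==i]
print(s[i],cv2.minAreaRect((q[:,:2]*1000).astype(np.float32)))
for u in ((291,191),(345,178),(383,200),(322,221)): print(atz("scene",u,.022).round(3))
w=np.load("side0.npz"); im=w["im"].astype(int); P=cloud("side",w["d"])
t=(P[...,2]>.0015)&(P[...,2]<.028)&(abs(P[...,0]-.5)<.14)&(P[...,1]<-.1)&(P[...,1]>-.42)&(im.min(-1)>75)
n,l,s,ce=cv2.connectedComponentsWithStats(t.astype(np.uint8)); i=1+np.argmax(s[1:,4]); q=P[l==i]
print(s[i],cv2.minAreaRect((q[:,:2]*1000).astype(np.float32)),np.percentile(q,[1,99],axis=0))
```

```text
(185, 224) -31.0 109.0 35.0 | (185, 231) -24.0 109.0 34.0 | (185, 237) -19.0 108.0 33.0 | (185, 245) -13.0 101.0 10.0 | (185, 258) 1.0 101.0 10.0 | (185, 270) 13.0 101.0 11.0 | 
(195, 224) -31.0 99.0 35.0 | (195, 231) -25.0 100.0 36.0 | (195, 237) -19.0 98.0 33.0 | (195, 245) -13.0 90.0 10.0 | (195, 258) 1.0 120.0 92.0 | (195, 270) 13.0 90.0 11.0 | 
(210, 224) -32.0 83.0 33.0 | (210, 231) -25.0 85.0 37.0 | (210, 237) -20.0 83.0 33.0 | (210, 245) -13.0 73.0 10.0 | (210, 258) 1.0 117.0 114.0 | (210, 270) 13.0 74.0 11.0 | 
(225, 224) -33.0 67.0 34.0 | (225, 231) -26.0 68.0 35.0 | (225, 237) -20.0 67.0 33.0 | (225, 245) -14.0 56.0 9.0 | (225, 258) 1.0 106.0 114.0 | (225, 270) 12.0 72.0 44.0 | 
(240, 224) -37.0 37.0 10.0 | (240, 231) -26.0 52.0 37.0 | (240, 237) -21.0 50.0 34.0 | (240, 245) -12.0 58.0 48.0 | (240, 258) 1.0 80.0 88.0 | (240, 270) 12.0 63.0 58.0 | 
(255, 224) -37.0 22.0 17.0 | (255, 231) -27.0 33.0 35.0 | (255, 237) -21.0 33.0 34.0 | (255, 245) -14.0 19.0 11.0 | (255, 258) 1.0 65.0 87.0 | (255, 270) 13.0 32.0 34.0 | 
[ 288  177   96   48 2585] ((516.1856079101562, -267.0686340332031), (251.79104614257812, 177.76988220214844), 86.52225494384766)
[ 0.58  -0.161  0.022]
[ 0.56  -0.336  0.022]
[ 0.416 -0.354  0.022]
[ 0.42  -0.154  0.022]
[ 230  147   42   39 1337] ((502.8441467285156, -252.7125244140625), (234.02146911621094, 139.38104248046875), 86.64933013916016) [[ 0.43129391 -0.36548635  0.00178526]
 [ 0.57531069 -0.13940618  0.025833  ]]
```

Emit:
{"op": "carry_out", "data": {"moves": [[0.4, 0, -0.08, 0.74, 0, 0, 0], [0.4, 0, 0, 0.74, 0, 0, 0], [0.4, 0, 0, 0.74, 0, 0, 0], [0.4, 0, 0, 0.74, 0, 0, 0], [0, 0, 0, 0, 0, 0, 0], [0, 0, 0, 0, 0, 0, 0], [0, 0, 0, 0, 0, 0, 0], [0, 0, 0, 0, 0, 0, 0], [0, 0, 0, 0, 0, 0, 0], [0, 0, 0, 0, 0, 0, 0], [0, 0, 0, 0, 0, 0, 0], [0, 0, 0, 0, 0, 0, 0]]}}

```text
time_s: 5.87
position: [0.4897, 0.2666, 0.1017]
eef_rot: [0.0, 0.617, 0.787, 0.0]
contact_force: [2.1, -1.5, -3.8]
gripper_width: 0.108
grasp_force: 60.1
```

Pinched: the opening is about 9 mm at 60 N. Next I'll lift along the arc and hold.

Emit:
{"op": "carry_out", "data": {"moves": [[0, -0.056, 0, -0.187, 0, 3.06, 0], [0, -0.056, 0, -0.187, 0, 3.06, 0], [0, -0.056, 0, -0.187, 0, 3.06, 0], [0, -0.056, 0, -0.187, 0, 3.06, 0], [0, -0.056, 0, -0.187, 0, 3.06, 0], [0, -0.056, 0, -0.187, 0, 3.06, 0], [0, -0.056, 0, -0.187, 0, 3.06, 0], [0, 0, 0, 0, 0, 0, 0], [0, 0, 0, 0, 0, 0, 0], [0, 0, 0, 0, 0, 0, 0], [0, 0, 0, 0, 0, 0, 0], [0, 0, 0, 0, 0, 0, 0], [0, 0, 0, 0, 0, 0, 0], [0, 0, 0, 0, 0, 0, 0], [0, 0, 0, 0, 0, 0, 0], [0, 0, 0, 0, 0, 0, 0], [0, 0, 0, 0, 0, 0, 0], [0, 0, 0, 0, 0, 0, 0], [0, 0, 0, 0, 0, 0, 0], [0, 0, 0, 0, 0, 0, 0]]}}

```text
time_s: 7.53
position: [0.4932, 0.2525, 0.1322]
eef_rot: [-0.146, 0.606, 0.773, 0.115]
contact_force: [1.6, 4.1, 4.9]
gripper_width: 0.106
grasp_force: 61.5
```

Emit:
{"op": "carry_out", "data": {"moves": [[0, 0, 0, 0, 0, 0, 0], [0, 0, 0, 0, 0, 0, 0], [0, 0, 0, 0, 0, 0, 0], [0, 0, 0, 0, 0, 0, 0], [0, 0, 0, 0, 0, 0, 0], [0, 0, 0, 0, 0, 0, 0], [0, 0, 0, 0, 0, 0, 0], [0, 0, 0, 0, 0, 0, 0], [0, 0, 0, 0, 0, 0, 0], [0, 0, 0, 0, 0, 0, 0], [0, 0, 0, 0, 0, 0, 0], [0, 0, 0, 0, 0, 0, 0], [0, 0, 0, 0, 0, 0, 0], [0, 0, 0, 0, 0, 0, 0], [0, 0, 0, 0, 0, 0, 0], [0, 0, 0, 0, 0, 0, 0], [0, 0, 0, 0, 0, 0, 0], [0, 0, 0, 0, 0, 0, 0], [0, 0, 0, 0, 0, 0, 0], [0, 0, 0, 0, 0, 0, 0]]}}

```text
time_s: 9.2
position: [0.4932, 0.2525, 0.1322]
eef_rot: [-0.146, 0.606, 0.773, 0.115]
contact_force: [1.2, 3.6, 5.7]
gripper_width: 0.11
grasp_force: 61.5
```

Run:
```python
from h import *
o=status.get_obs(); print(o["position"],o["contact_force"],o["grasp_force"],o["gripper_width"],o["time_s"])
im,d=vision.get_image("side"); np.savez("side1.npz",im=im,d=d)
i0=np.load("side0.npz")["im"]
f=lambda a:cv2.resize(a[190:280,210:300,::-1],(390,390),interpolation=2)
cv2.imwrite("pics/jaw1.png",np.hstack([f(i0),f(im)]))
```

```text
[0.49316189 0.25246715 0.13219837] [1.24002747 3.60532765 5.73585222] 61.542712858608866 0.11005456854326512 9.2
```

View pics/jaw1.png

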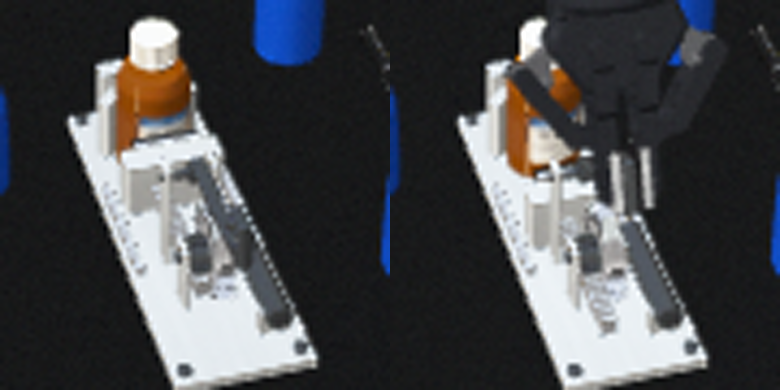

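The jaw block has moved back clear of the bottle, which still stands in place (right half, about (540,110)). I'll measure the travel from depth before letting go.

Run:
```python
from h import *
a=np.radians(13.8); ux=np.array([np.cos(a),np.sin(a)]); uy=np.array([-ux[1],ux[0]]); B=np.array([.516,.157])
for f in ("side0","side1"):
    w=np.load(f+".npz"); P=cloud("side",w["d"]); x=(P[...,:2]-B)@ux*1000; y=(P[...,:2]-B)@uy*1000
    for lo,hi in ((-33,-10),(10,33)):
        m=(abs(P[...,2]-.051)<.003)&(x>lo)&(x<hi)&(y>-60)&(y<60)&(w["im"].min(-1)>120)
        print(f,m.sum(),np.percentile(y[m],[2,50,98]).round(1) if m.any() else "")
```

```text
side0 32 [-46.4 -33.4 -22.3]
side0 48 [-45.1 -31.1  32.1]
side1 0 
side1 41 [-56.2   3.9  57. ]
```

The travel is about 35 mm, so the jaw is at its stop. Lower the pawl along the arc, release it and rise.

Emit:
{"op": "carry_out", "data": {"moves": [[0, 0.046, 0, 0.189, 0, -3.06, 0], [0, 0.046, 0, 0.189, 0, -3.06, 0], [0, 0.046, 0, 0.189, 0, -3.06, 0], [0, 0.046, 0, 0.189, 0, -3.06, 0], [0, 0.046, 0, 0.189, 0, -3.06, 0], [0, 0.046, 0, 0.189, 0, -3.06, 0], [0, 0.046, 0, 0.189, 0, -3.06, 0], [0.4, 0, 0, 0, 0, 0, 0], [0.4, 0, 0, 0, 0, 0, 0], [0.4, 0, 0, 0, 0, 0, 0], [0.4, 0, 0, 0, 0, 0, 0], [0.4, 0, 0, 0, 0, 0, 0], [0.6, 0, 0, -0.8, 0, 0, 0], [0.8, 0, 0, -0.8, 0, 0, 0], [1, 0, 0, -0.8, 0, 0, 0], [1, 0, 0, -0.8, 0, 0, 0], [1, 0, 0, -0.6, 0, 0, 0], [1, 0, 0, 0, 0, 0, 0]]}}

```text
time_s: 10.75
position: [0.4906, 0.2666, 0.1996]
eef_rot: [0.001, 0.617, 0.787, 0.002]
contact_force: [0.8, 0.0, -0.0]
gripper_width: 1.0
grasp_force: 0.0
```

Emit:
{"op": "carry_out", "data": {"moves": [[1, -0.95, 0, 0, 0, 0, 0], [1, -0.95, 0, 0, 0, 0, 0], [1, -0.95, 0, 0, 0, 0, 0], [1, -0.95, 0, 0, 0, 0, 0], [1, -0.95, 0, 0, 0, 0, 0], [1, -0.95, 0, 0, 0, 0, 0], [1, -0.95, 0, 0, 0, 0, 0], [1, -0.85, 0, 0, 0, 0, 0], [1, 0, 0, 0, 0, 0, 0], [1, 0, 0, 0, 0, 0, 0]]}}

```text
time_s: 11.58
position: [0.5341, 0.0836, 0.1956]
eef_rot: [-0.001, 0.618, 0.786, -0.0]
contact_force: [-0.4, 0.7, 0.3]
gripper_width: 0.999
grasp_force: 0.0
```

Run:
```python
from h import *
p,R=tool(); im,d=vision.get_image("wrist"); P=wcloud(d,p,R); cv2.imwrite("pics/w2.png",im[:,:,::-1]); print(p,R.round(3))
k=(im.min(-1)>120)&(abs(P[...,2]-.115)<.004)&(abs(P[...,0]-.534)<.04)&(abs(P[...,1]-.084)<.04)&(d>0); q=P[k]
print("capW",k.sum(),q.mean(0),(q.max(0)+q.min(0))/2,np.ptp(q,0))
c,_=cv2.minEnclosingCircle((q[:,:2]*1000).astype(np.float32)); print(c,_, "tool shift/25mm",(R.T@(np.r_[np.array(c)/1000,.079]-p)/.025).round(3))
a=np.radians(13.8); ux=np.array([np.cos(a),np.sin(a)]); uy=np.array([-ux[1],ux[0]]); B=np.array([.516,.157]); x=(P[...,:2]-B)@ux*1000; y=(P[...,:2]-B)@uy*1000
m=(abs(P[...,2]-.051)<.003)&(abs(x)<33)&(y>-70)&(y<60); print("jawtop",m.sum(),np.percentile(y[m],[2,25,50,75,98]).round(1))
m=(abs(P[...,2]-.112)<.006)&(abs(x)<12)&(y>90)&(y<135); print("tab",m.sum(),P[m].max(0),P[m].mean(0))
for cam in ("side","scene"):
    im,d=vision.get_image(cam); np.savez(cam+"2.npz",im=im,d=d); P=cloud(cam,d)
    k=(im.min(-1)>130)&(abs(P[...,2]-.115)<.004)&(abs(P[...,0]-.53)<.04)&(abs(P[...,1]-.084)<.04); print(cam,"cap",k.sum(),P[k].mean(0) if k.any() else "")
    x=(P[...,:2]-B)@ux*1000; y=(P[...,:2]-B)@uy*1000
    m=(P[...,2]>.085)&(P[...,2]<.14)&(abs(x)<12)&(y>90)&(y<135); print("tab",m.sum(),P[m].max(0) if m.any() else "")
    k=(im.min(-1)>130)&(abs(P[...,2]-.104)<.003)&(abs(P[...,0]-.52)<.06)&(abs(P[...,1]+.31)<.06); q=P[k]; print("ocap",len(q),q.mean(0) if len(q) else "")
```

```text
[0.53411569 0.08358942 0.19557749] [[-0.237  0.972 -0.001]
 [ 0.972  0.237  0.   ]
 [ 0.001 -0.001 -1.   ]]
capW 1258 [0.53558236 0.08139315 0.11512745] [0.53598659 0.08063278 0.11418126] [0.03065784 0.03116389 0.00635128]
(536.09619140625, 80.69902038574219) 15.651532173156738 tool shift/25mm [-0.135  0.056  4.663]
jawtop 2313 [-54.6  -8.4  -1.1   6.1  57.1]Traceback (most recent call last):
  File "<stdin>", line 8, in <module>
    return umr_maximum(a, axis, None, out, keepdims, initial, where)
ValueError: zero-size array to reduction operation maximum which has no identity
```

View pics/w2.png

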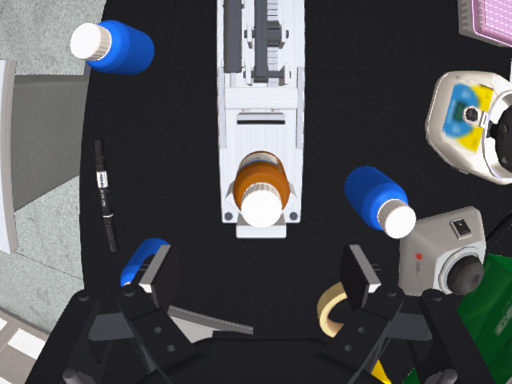

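The jaw is clear of the bottle at (262,195). Blue bottles stand at (395,205) and (115,45), beyond the fingers' span. Descend and grip.

Emit:
{"op": "carry_out", "data": {"moves": [[0.95, -0.07, 0.03, 0.67, 0, 0, 0], [0.95, 0, 0, 0.67, 0, 0, 0], [0.95, 0, 0, 0.67, 0, 0, 0], [0.95, 0, 0, 0.67, 0, 0, 0], [0.95, 0, 0, 0.67, 0, 0, 0], [0.95, 0, 0, 0.67, 0, 0, 0], [0.95, 0, 0, 0.67, 0, 0, 0], [0.95, 0, 0, 0, 0, 0, 0], [0.4, 0, 0, 0, 0, 0, 0], [0.4, 0, 0, 0, 0, 0, 0], [0.4, 0, 0, 0, 0, 0, 0], [0.4, 0, 0, 0, 0, 0, 0], [0.4, 0, 0, 0, 0, 0, 0], [0.4, 0, 0, 0, 0, 0, 0], [0.4, 0, 0, 0, 0, 0, 0], [0.4, 0, 0, 0, 0, 0, 0]]}}

```text
time_s: 12.97
position: [0.5356, 0.0833, 0.0805]
eef_rot: [0.001, 0.617, 0.787, 0.001]
contact_force: [-3.3, 1.3, 6.4]
gripper_width: 0.569
grasp_force: 61.8
```

Emit:
{"op": "carry_out", "data": {"moves": [[0.4, 0, 0, -0.2, 0, 0, 0], [0.4, 0, 0, -0.3, 0, 0, 0], [0.4, 0, 0, -0.5, 0, 0, 0], [0.4, 0, 0, -0.6, 0, 0, 0], [0.4, 0, 0, -0.6, 0, 0, 0], [0.4, 0, 0, -0.6, 0, 0, 0], [0.4, 0, 0, -0.6, 0, 0, 0], [0.4, 0, 0, -0.6, 0, 0, 0], [0.4, 0, 0, -0.6, 0, 0, 0], [0.4, 0, 0, -0.6, 0, 0, 0], [0.4, 0, 0, -0.6, 0, 0, 0], [0.4, 0, 0, 0, 0, 0, 0]]}}

```text
time_s: 13.97
position: [0.5364, 0.0829, 0.2277]
eef_rot: [0.003, 0.617, 0.787, 0.002]
contact_force: [0.5, -0.0, -0.9]
gripper_width: 0.565
grasp_force: 62.1
```

Run:
```python
from h import *
p,R=tool(); o=status.get_obs(); print(p,o["gripper_width"],o["grasp_force"],o["contact_force"])
a=np.radians(13.8); ux=np.array([np.cos(a),np.sin(a)]); uy=np.array([-ux[1],ux[0]]); B=np.array([.516,.157])
for cam in ("side","scene"):
    im,d=vision.get_image(cam); np.savez(cam+"3.npz",im=im,d=d); P=cloud(cam,d); cv2.imwrite(f"pics/{cam}3.png",im[:,:,::-1])
    x=(P[...,:2]-B)@ux*1000; y=(P[...,:2]-B)@uy*1000
    m=(P[...,2]>.085)&(P[...,2]<.14)&(abs(x)<12)&(y>90)&(y<135); print(cam,"tab top",m.sum(),P[m].max(0) if m.any() else "")
    k=(im.min(-1)>130)&(abs(P[...,2]-.104)<.003)&(abs(P[...,0]-.52)<.06)&(abs(P[...,1]+.31)<.06); q=P[k]; print("ocap",len(q),q.mean(0) if len(q) else "")
    # tray rim: grey, z near .022
    i=im.astype(int); g=(i.max(-1)-i.min(-1)<30)&(i.min(-1)>75)&(abs(P[...,0]-.5)<.13)&(P[...,1]<-.1)&(P[...,1]>-.40)
    fl=g&(abs(P[...,2]-.004)<.003); q=P[fl]; c,s,an=cv2.minAreaRect((q[:,:2]*1000).astype(np.float32)); print("floor",fl.sum(),c,s,an)
    fl=g&(abs(P[...,2]-.021)<.005); q=P[fl]; c,s,an=cv2.minAreaRect((q[:,:2]*1000).astype(np.float32)); print("rim",fl.sum(),c,s,an)
im=np.load("side3.npz")["im"]; im2=np.load("scene3.npz")["im"]
cv2.imwrite("pics/t3.png",np.hstack([cv2.resize(im[130:290,190:310,::-1],(390,520),interpolation=2),cv2.resize(im2[150:290,270:400-25+0,::-1],(390,520),interpolation=2)]))
```

```text
[0.53636405 0.08292732 0.22766391] 0.5646687162020609 62.14628219604492 [ 0.45535907 -0.02260244 -0.89602018]
side tab top 73 [0.49705055 0.27900268 0.11666897]
ocap 0 
floor 320 (479.21527099609375, -255.1162109375) (226.18905639648438, 174.80165100097656) 83.91636657714844
rim 110 (529.0396728515625, -266.77581787109375) (254.2843780517578, 193.60499572753906) 86.75083923339844
scene tab top 133 [0.4948226  0.27439255 0.11795043]
ocap 49 [ 0.51927373 -0.31418499  0.10487869]
floor 1307 (517.6353759765625, -259.2152404785156) (198.5045928955078, 289.896728515625) 5.198066711425781
rim 562 (500.90728759765625, -256.3240051269531) (225.6441650390625, 146.64002990722656) 85.4140396118164
```

View pics/t3.png

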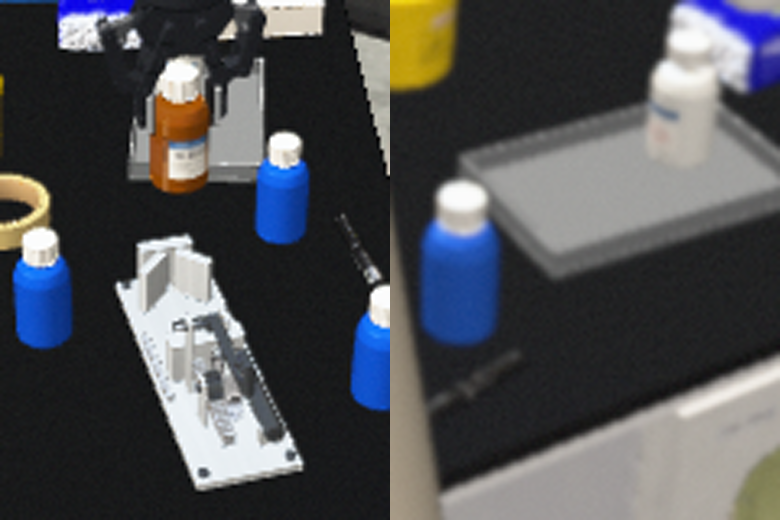

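Pawl and jaw look right and the bottle is held. The tray centre is about (0.501, -0.255) and the white bottle about (0.520, -0.314), so I'll place at (0.504, -0.205).

Emit:
{"op": "carry_out", "data": {"moves": [[0.4, -0.4, -0.14, 0, 0, 0, 0], [0.4, -0.78, -0.285, 0, 0, 0, 0], [0.4, -0.78, -0.285, 0, 0, 0, 0], [0.4, -0.78, -0.285, 0, 0, 0, 0], [0.4, -0.78, -0.285, 0, 0, 0, 0], [0.4, -0.78, -0.285, 0, 0, 0, 0], [0.4, -0.78, -0.285, 0, 0, 0, 0], [0.4, -0.78, -0.285, 0, 0, 0, 0], [0.4, -0.78, -0.285, 0, 0, 0, 0], [0.4, -0.78, -0.285, 0, 0, 0, 0], [0.4, -0.78, -0.285, 0, 0, 0, 0], [0.4, -0.78, -0.285, 0, 0, 0, 0], [0.4, -0.78, -0.285, 0, 0, 0, 0], [0.4, -0.78, -0.285, 0, 0, 0, 0], [0.4, -0.36, -0.125, 0, 0, 0, 0], [0.4, 0, 0, 0, 0, 0, 0], [0.4, 0, 0, 0, 0, 0, 0]]}}

```text
time_s: 15.48
position: [0.5038, -0.2052, 0.2236]
eef_rot: [-0.001, 0.617, 0.787, 0.0]
contact_force: [-0.6, 0.4, -1.9]
gripper_width: 0.569
grasp_force: 62.1
```

Run:
```python
from h import *
p,R=tool(); o=status.get_obs(); print(p,R.round(3).tolist(),o["gripper_width"],o["grasp_force"])
im,d=vision.get_image("wrist"); P=wcloud(d,p,R); cv2.imwrite("pics/w4.png",im[:,:,::-1]); i=im.astype(int)
g=(i.max(-1)-i.min(-1)<30)&(i.min(-1)>75)&(abs(P[...,0]-.5)<.11)&(abs(P[...,1]+.255)<.15)&(d>0)&(abs(P[...,2]-.02)<.006)
q=P[g]; print("rim",g.sum(),cv2.minAreaRect((q[:,:2]*1000).astype(np.float32)) if g.sum()>5 else "", np.percentile(q,[2,98],axis=0))
im,d=vision.get_image("side"); P=cloud("side",d); i=im.astype(int); cv2.imwrite("pics/side4.png",im[:,:,::-1])
a=(i[...,0]-i[...,2]>50)&(i[...,0]>80)&(i[...,1]<110)&(abs(P[...,0]-.505)<.06)&(abs(P[...,1]+.2)<.06); q=P[a]; print("amber",len(q),q.min(0),q.max(0),q.mean(0))
b=np.percentile(q[:,2],[10,50,90]); 
for lo,hi in ((b[0]-.02,b[0]),(b[0],b[1]),(b[1],b[2])):
    s=q[(q[:,2]>lo)&(q[:,2]<=hi)]; print(lo.round(3),s.mean(0).round(4),(s.min(0)[0]+s.max(0)[0])/2)
```

```text
[ 0.50381146 -0.20522103  0.22357699] [[-0.238, 0.971, -0.001], [0.971, 0.238, 0.001], [0.001, -0.001, -1.0]] 0.5688266954238526 62.1473228931427
rim 1509 ((503.7139587402344, -256.317138671875), (220.0685577392578, 140.9571075439453), 86.23712921142578) [[ 0.42948499 -0.34771713  0.01534782]
 [ 0.57787048 -0.14435368  0.02322401]]
amber 232 [ 0.47986919 -0.21134996  0.15449156] [ 0.52599737 -0.17303091  0.23912533] [ 0.50647149 -0.1884056   0.20495181]
0.144 [ 0.5035 -0.1883  0.16  ] 0.5027303842593156
0.164 [ 0.5112 -0.1868  0.1889] 0.5031387207744132
0.216 [ 0.5029 -0.1883  0.2249] 0.5024510136187108
```

View pics/w4.png

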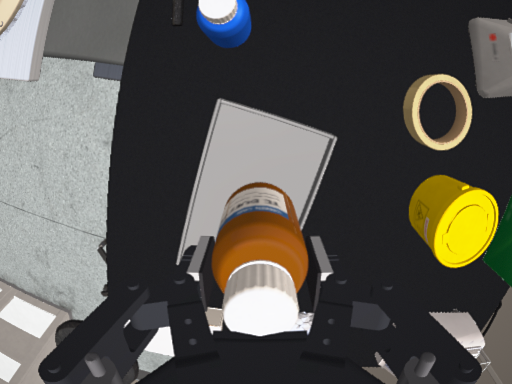

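The bottle hangs upright in the grip (260,250), above the free +y half of the tray. The rim fits as 220x141 mm at (0.504, -0.256). Lower it.

Emit:
{"op": "carry_out", "data": {"moves": [[0.4, 0, 0, 0.5, 0, 0, 0], [0.4, 0, 0, 0.7, 0, 0, 0], [0.4, 0, 0, 0.7, 0, 0, 0], [0.4, 0, 0, 0.7, 0, 0, 0], [0.4, 0, 0, 0.7, 0, 0, 0], [0.4, 0, 0, 0.7, 0, 0, 0], [0.4, 0, 0, 0.7, 0, 0, 0], [0.4, 0, 0, 0.5, 0, 0, 0], [0.4, 0, 0, 0.4, 0, 0, 0], [0.4, 0, 0, 0.1, 0, 0, 0], [0.4, 0, 0, 0.08, 0, 0, 0], [0.4, 0, 0, 0, 0, 0, 0], [0.4, 0, 0, 0, 0, 0, 0]]}}

```text
time_s: 16.67
position: [0.5045, -0.2054, 0.0804]
eef_rot: [0.001, 0.617, 0.787, 0.0]
contact_force: [0.3, -0.2, -0.6]
gripper_width: 0.572
grasp_force: 62.1
```

Emit:
{"op": "carry_out", "data": {"moves": [[0.4, 0, 0, 0.06, 0, 0, 0], [0.4, 0, 0, 0.06, 0, 0, 0], [0.4, 0, 0, 0.04, 0, 0, 0], [0.4, 0, 0, 0.04, 0, 0, 0], [0.4, 0, 0, 0.03, 0, 0, 0], [0.4, 0, 0, 0, 0, 0, 0], [0.4, 0, 0, 0, 0, 0, 0]]}}

```text
time_s: 17.25
position: [0.5042, -0.2054, 0.0746]
eef_rot: [0.0, 0.617, 0.787, -0.0]
contact_force: [-1.2, 0.3, 5.2]
gripper_width: 0.569
grasp_force: 62.7
```

The bottle has touched down, with 5 N of upward force. Release and rise.

Emit:
{"op": "carry_out", "data": {"moves": [[0.62, 0, 0, 0, 0, 0, 0], [0.7, 0, 0, 0, 0, 0, 0], [0.8, 0, 0, 0, 0, 0, 0], [0.95, 0, 0, 0, 0, 0, 0], [0.95, 0, 0, 0, 0, 0, 0], [0.95, 0, 0, 0, 0, 0, 0], [0.95, 0, 0, -0.4, 0, 0, 0], [0.95, 0, 0, -0.6, 0, 0, 0], [0.95, 0, 0, -0.6, 0, 0, 0], [0.95, 0, 0, -0.6, 0, 0, 0], [0.95, 0, 0, -0.6, 0, 0, 0], [0.95, 0, 0, -0.6, 0, 0, 0], [0.95, 0, 0, -0.6, 0, 0, 0], [0.95, 0, 0, -0.6, 0, 0, 0], [0.95, 0, 0, -0.6, 0, 0, 0], [0.95, 0, 0, 0, 0, 0, 0], [0.95, 0, 0, 0, 0, 0, 0]]}}

```text
time_s: 18.67
position: [0.5042, -0.2053, 0.2047]
eef_rot: [0.001, 0.617, 0.787, 0.0]
contact_force: [0.3, -0.4, -1.0]
gripper_width: 0.952
grasp_force: 0.0
```

Run:
```python
from h import *
p,R=tool(); im,d=vision.get_image("wrist"); P=wcloud(d,p,R); print(p)
def blob(k,P): 
    q=P[k]; print(k.sum(), ((q.min(0)+q.max(0))/2).round(4) if k.any() else "", q.mean(0).round(4) if k.any() else "")
blob((im.min(-1)>120)&(abs(P[...,2]-.109)<.005)&(np.hypot(P[...,0]-.504,P[...,1]+.205)<.03)&(d>0),P)
s,d=vision.get_image("side"); Q=cloud("side",d)
blob((s.min(-1)>130)&(abs(Q[...,2]-.104)<.003)&(abs(Q[...,0]-.52)<.05)&(abs(Q[...,1]+.314)<.04),Q)
blob((s.min(-1)>130)&(abs(Q[...,2]-.109)<.004)&(np.hypot(Q[...,0]-.504,Q[...,1]+.205)<.03),Q)
f=lambda a:cv2.resize(a[:,:,::-1],(390,390),interpolation=2)
cv2.imwrite("pics/end.png",np.hstack([f(s[130:290,180:340]),f(im)]))
```

```text
[ 0.5042399  -0.20533355  0.20469611]
1133 [ 0.5045 -0.2079  0.1076] [ 0.5042 -0.2071  0.1091]
30 [ 0.5214 -0.3096  0.104 ] [ 0.5216 -0.3099  0.1042]
42 [ 0.5033 -0.2046  0.109 ] [ 0.5044 -0.203   0.1093]
```

View pics/end.png

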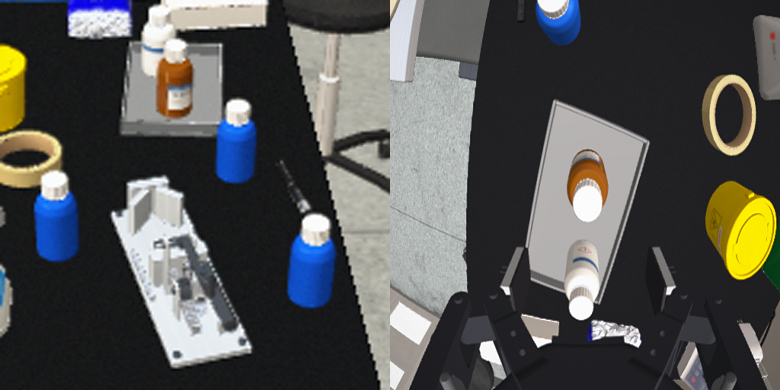

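The amber bottle stands upright in the tray, the white bottle hasn't moved, the jaw is back and the pawl is down. Nothing touches the gripper.

```bash
python3 -c "
from h import *
print(finish_job())"
```

```text
the job is handed in; nothing more can be done
None
```

I handed the job in at about 19 s of the 51 s allowed; no verdict came back. The last pictures show the jaw at its stop, the pawl down on the wheel, the amber bottle upright on the tray floor and the white bottle in its place.

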